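# Lower the raclette heater and counter-hold its hidden bolt

## Task

Set up the raclette stand: wind the crank on top of the spindle until the heater hood's lower rim is about 2 cm above the cut face of the cheese, and let go of the crank. Then reach down into the narrow gap behind the bracket arm, grip the hidden bolt head firmly between the fingers and keep it from turning, so that a colleague can tighten the nut in front; finish while still holding the bolt head, the hood left at that height. Do not bring the hood down onto the cheese, do not screw the bolt round, and leave the other things on the counter where they are.

Things in the scene. Friction and masses are not known exactly. Their poses are not given: they have to be found in the camera images.
- stand: the raclette stand, fixed: steel base 260 (x) x 400 (y) x 19 mm; at its right end (local y = -130) two guide rods and a brass screw spindle under a dark top plate, 291 mm high. Origin on the counter under the middle of the base; local x points from the robot's side to the far side, local y from the column to the hood, z up. Place and yaw (within 0.2 rad of the world's axes) vary
- spindle_axis (a point): point on the vertical spindle axis about which the crank turns, 325 mm above the counter (mid-height of the crank's grip); axes as the stand's
- crank_knob (a point): middle of the crank's red upright grip: 22 mm across, 38 mm tall, turning freely on its pin, 55 mm from the spindle axis. The aluminium crank arm, 18 mm wide, runs under it with its top 20 mm below this point. Nothing stands above or beside the crank
- crank (a joint): angle of the crank, rad, growing counter-clockwise seen from above; starts anywhere within a turn, can make several. A full turn counter-clockwise lowers the hood 10 mm, clockwise raises it. The screw is self-locking: the hood stays where it is wound and cannot be pushed down. Turning takes about 2 N at the grip, held firmly (some 30 N) so that it does not slip out
- hood_rim (a point): middle of the hood's underside, level with its lower rim. Stainless hood 110 (x) x 240 (y) x 42 mm, its top 42 mm above this point, carried by the bracket arm. Axes as the stand's
- cheese_top (a point): middle of the flat cut face (80 x 210 mm, pale yellow, facing up) of the half wheel of cheese under the hood; its height varies. The hood's rim starts 35 to 51 mm above it. Axes as the stand's
- bolt_head (a point): centre of the hexagonal bolt head, 75 mm above the hood's rim, moving with the hood; axes as the stand's. Head 24 mm across flats, 10 mm thick along x (the bolt's axis, level), bright steel, on a black bush. The bracket's back lies 17 mm to -x of it, a grey terminal box 33 mm to +x (gap 50 mm); both rise 19 mm above it, the hood's top is 33 mm below. Free for 80 mm to either side in y
- bolt (a joint): angle of the bolt about local x, rad; 0 when two flats stand upright, facing +y and -y; starts within 0.25 of 0. The nut is finger-tight: about 0.06 N m turns the head, and it squares itself between closing jaws; a firm hold takes a grip of some 20 N
- scraper: a raclette scraper, wooden handle and steel blade, 250 mm long, lying on the near edge of the stand's base; stays where it is
- spanner: steel spanner 200 mm long, 8 mm thick, lying flat on the counter (the colleague's); stays where it is
- gherkins: glass jar with green lid, 72 mm across, 110 mm tall; stays where it is
- mustard: amber jar with red lid, 60 mm across, 85 mm tall; stays where it is
- brie_box: round pale wooden cheese box, 116 mm across, 38 mm tall; stays where it is
- goat_box: round brown cheese box with red label, 116 mm across, 38 mm tall; stays where it is
- plate: white plate, 170 mm across, 18 mm tall; stays where it is
- pepper_mill: dark wooden pepper mill, 54 mm across, 170 mm tall; stays where it is

How it is judged:
By the outcome, as a careful person would: the job done as asked, in the order asked, and still so for the second after the job is handed in, while the arm keeps its last pose, push and grip.
It also fails if it takes over 54 s, if anything falls off the work surface, if the arm or the gripper's body presses on something with over 40 N, if the wrist force passes 120 N, or if a joint passes its speed limit or range.

## Robot

A 6-joint arm with a two-finger parallel gripper is mounted at the origin on the work surface. World frame = base frame: x ahead of the robot, y to its left, z up, the work surface at z = 0. Lengths are in mm, angles in rad, forces in N, time in s.
With the tool pointing down it reaches from about 350 to 975 mm from the base axis. Payload 7.1 kg.
Tool frame: the origin (TCP) lies between the finger pads, 19 mm behind the fingertips; this is the grasp point; z points along the fingers, y is the line along which they close (so a half turn about z gives the same grasp; the last joint's range is limited). The gripper opens to 88 mm and grips with 3 to 60 N. Pads are 20 mm wide; open, the fingers measure 115 mm over their backs; the gripper's body (75 mm by 178 mm) begins 61 mm behind the grasp point.
Start: joints at [-1.156, 0.423, 1.63, -0, 1.089, -0.019], TCP at [262.716, -567.085, 241.375] pointing down, gripper open.
Joint ranges: [-3, 3], [-0.9, 2.11], [0.09, 2.58], [-1.31, 4.45], [0.11, 2.69], [-2.54, 2.54]. Speed limits (rad/s): [2.39, 2.39, 3.01, 3.14, 3.14, 3.14].

## Interface

Orientations are given as a rotation vector (axis times angle).
In Python, from workcell import status, eyes, ticket gives the robot as it stands.
- The arm moves only by the tool shift_gripper, called after ">>>" as name(argument=value, ...) on one line, values as JSON. Schema: {"type":"object","properties":{"rows":{"type":"object","properties":{"x":{"type":"array","items":{"type":"number"},"minItems":1,"maxItems":5},"y":{"type":"array","items":{"type":"number"},"minItems":1,"maxItems":5},"z":{"type":"array","items":{"type":"number"},"minItems":1,"maxItems":5},"rx":{"type":"array","items":{"type":"number"},"minItems":1,"maxItems":5},"ry":{"type":"array","items":{"type":"number"},"minItems":1,"maxItems":5},"rz":{"type":"array","items":{"type":"number"},"minItems":1,"maxItems":5}},"additionalProperties":false,"required":["x","y","z","rx","ry","rz"]},"finger_gap":{"type":"number"},"only":{"type":"string"},"quiet":{"type":"boolean"},"lines":{"type":"string"}},"required":["rows"],"additionalProperties":false}. rows is an object with one list for each field, all of the same length, 1 to 5, a row being the entries at one place: x, y, z (the shift in mm), rx, ry, rz (a rotation vector in rad); each row shifts and turns the commanded pose from where the row before left it, along the tool's axes as they then stand; what a row does not reach is not made up. A row lasts 1/12 s, in which the tool goes at most 41.7 mm and 0.125 rad, less where a joint would pass 70% of its speed; a pose out of reach is approached as far as the arm can. finger_gap is the finger opening in mm, set as the call begins (left out keeps the last). The fingers move at their own pace and stop on an object; the grip force is fixed at half the most. Time passes only in rows, so rows that do not move let the fingers close. The tool returns the time, the measured TCP pose, the force, the opening and the grip force at its end. only (a regular expression) keeps the lines of the reply that match it, lines (a string "A,B") keeps lines A to B, and quiet returns only ok. Input that does not fit is refused with a message, and nothing moves.
- status.get_obs(): the state, without advancing time (a new reading comes with each control period).
- eyes.get_image(name): name is "side" or "top"; returns a dict with "img" (480x640x3 uint8, red, green, blue), "range_z" (480x640 float32, mm along the optical axis (not along the pixel's ray), 0 where there is no reading), "fx", "fy", "cx", "cy" (pixels), "R" (3x3) and "t" (3): a world point X has camera coordinates R X + t. Camera axes: x right, y down, z forward; pixel columns grow to the right and rows downward; lengths in mm; the calibration is good to about 2 mm. A picture is of the moment at which its call begins.
- ticket.close_job(): hands the job in; it is judged then, once.
The state is a dict: "t": time; "qpos": joint angles; "qvel": joint speeds; "joint_torque": joint torques, N m; "ee_pos": TCP position; "orientation": TCP orientation; "ft_force": force on the tool from outside, world axes, zero at the start; "moment": the same for the moment, N m; "width": finger opening in mm; "grasp_force": force on a finger pad.
Only numpy, scipy, OpenCV 4.12 (cv2) and the standard library are available. Lean on these libraries where they do the work, as an engineer would, in place of code of your own. Each camera call takes 0.05 s, during which the arm holds its last target. There are 200 camera calls.

## Working session

There is one attempt and no reset: what is moved stays moved. The work goes in short steps, Python scripts to look and compute and a tool call to move; the robot and the scene stay as the last step left them, time stands still between calls to the robot, and variables do not carry over. Pictures are saved under pics/ and viewed, at most 10 in all, crops included, and the job is handed in when it is done.

```bash
ls; mkdir -p pics; cat > h.py <<'E'
import numpy as np, cv2
from workcell import status, eyes, ticket
def snap(n,save=None):
    d=eyes.get_image(n)
    if save: cv2.imwrite('pics/'+save,d['img'][:,:,::-1])
    return d
def pts(d):
    z=d['range_z'].astype(float); v,u=np.mgrid[:480,:640]
    c=np.stack([(u-d['cx'])/d['fx']*z,(v-d['cy'])/d['fy']*z,z],-1)
    return (c-d['t'])@d['R']   # R^T (c-t)
E
python3 - <<'E'
from h import *
import pickle
for n in ('side','top'):
    d=snap(n,n+'0.png'); pickle.dump(d,open(n+'0.pkl','wb'))
    print(n,d['fx'],d['cx'],d['cy'],d['R'].round(3).tolist(),(-d['R'].T@d['t']).round(0))
o=status.get_obs();print(o)
E
```

```text
pics
side 452.1437559652595 324.5487575783123 237.5777983044194 [[-0.995, -0.096, 0.007], [-0.08, 0.781, -0.619], [0.054, -0.617, -0.785]] [ 430.  659. 1019.]
top 553.6822410963821 328.6093340282315 245.83816801016928 [[-0.006, -1.0, -0.014], [-0.993, 0.008, -0.116], [0.116, 0.013, -0.993]] [ 319.  -13. 1470.]
{'t': 0.1, 'qpos': array([-1.15596842e+00,  4.23771296e-01,  1.63059837e+00, -2.20028354e-05,
        1.08858269e+00, -1.89820757e-02]), 'qvel': array([ 0.0002821 , -0.00133798, -0.00179268, -0.00112291, -0.00034548,
       -0.00071647]), 'joint_torque': array([ 8.76055510e-04, -5.45609879e+01, -2.74324697e+01,  6.46487321e-02,
        1.88500376e-02,  6.42945665e-06]), 'ee_pos': array([ 262.54679196, -566.66589319,  240.68108642]), 'orientation': array([-3.06667781e+00, -6.75825993e-01,  4.49796063e-04]), 'ft_force': array([ 0.10947854, -0.29058737, -0.48734986]), 'moment': array([0.00059216, 0.01804132, 0.01142962]), 'grasp_force': 0.0, 'width': 87.95377785154068}
```

View pics/side0.png

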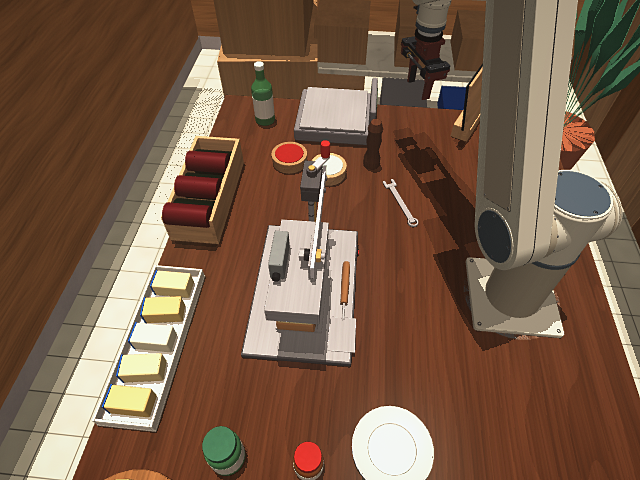

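View pics/top0.png

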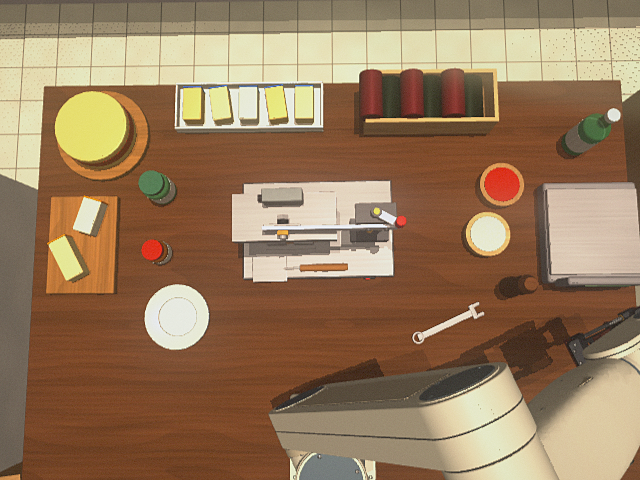

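```bash
python3 - <<'E'
from h import *
import pickle
s=pickle.load(open('side0.pkl','rb'));t=pickle.load(open('top0.pkl','rb'))
a=cv2.resize(s['img'][130:370,235:365],None,fx=2.5,fy=2.5,interpolation=cv2.INTER_CUBIC)
b=cv2.resize(t['img'][170:290,225:415],None,fx=2.4,fy=2.4,interpolation=cv2.INTER_CUBIC)
c=np.zeros((600,790,3),np.uint8);c[:a.shape[0],:a.shape[1]]=a;c[:b.shape[0],330:330+b.shape[1]]=b
cv2.imwrite('pics/c1.png',c[:,:,::-1])
for n,d in (('side',s),('top',t)):
    P=pts(d);hsv=cv2.cvtColor(d['img'],cv2.COLOR_RGB2HSV)
    m=((hsv[...,0]<8)|(hsv[...,0]>172))&(hsv[...,1]>150)&(hsv[...,2]>90)&(P[...,2]>290)&(P[...,2]<370)
    v,u=np.nonzero(m);print(n,'knob px',u.mean(),v.mean(),len(u),P[m].min(0),P[m].max(0),np.median(P[m],0))
P=pts(t)
for (u,v) in [(385,217),(377,212),(392,216),(365,222),(300,227),(270,227),(340,227),(281,190),(283,222),(283,236),(260,220),(310,215),(250,260)]: print('top',u,v,P[v,u].round(1))
P=pts(s)
for (u,v) in [(290,323),(297,325),(305,325),(297,317),(297,330),(312,168),(320,200),(290,300),(280,250),(310,255)]: print('side',u,v,P[v,u].round(1))
E
```

```text
side knob px 324.9172413793103 148.5241379310345 145 [ 492.58127734 -156.32127803  308.4943163 ] [ 511.81373642 -132.48580904  347.56004046] [ 501.58456259 -138.39304653  335.09282355]
top knob px 400.8139534883721 220.61627906976744 86 [ 491.44691692 -158.3687975   312.83746471] [ 510.95373077 -137.44878385  349.15015925] [ 501.16456065 -147.65354747  343.31111658]
top 385 217 [ 515.4 -118.7  303.8]
top 377 212 [ 525.5 -101.5  308.3]
top 392 216 [ 516.4 -133.   309.9]
top 365 222 [507.1 -76.7 290.7]
top 300 227 [499.2  64.2 277.9]
top 270 227 [500.3 130.  274.6]
top 340 227 [498.8 -22.9 276.2]
top 281 190 [583.8 106.9 268.6]
top 283 222 [511.8 102.1 270.3]
top 283 236 [481.6 102.5 264. ]
top 260 220 [524.2 159.  224.3]
top 310 215 [535.   44.9 223.5]
top 250 260 [451.4 212.6  21.5]
side 290 323 [542.7 208.1 140. ]
side 297 325 [527.3 210.6 138.4]
side 305 325 [510.  209.5 139.7]
side 297 317 [522.2 227.4 206.3]
side 297 330 [529.1 206.5 106.5]
side 312 168 [527.2 -96.2 310.7]
side 320 200 [502.2 -30.2 277.6]
side 290 300 [539.7 198.9 221.9]
side 280 250 [569.7 115.  275.1]
side 310 255 [507.2 119.9 273.1]
```

View pics/c1.png

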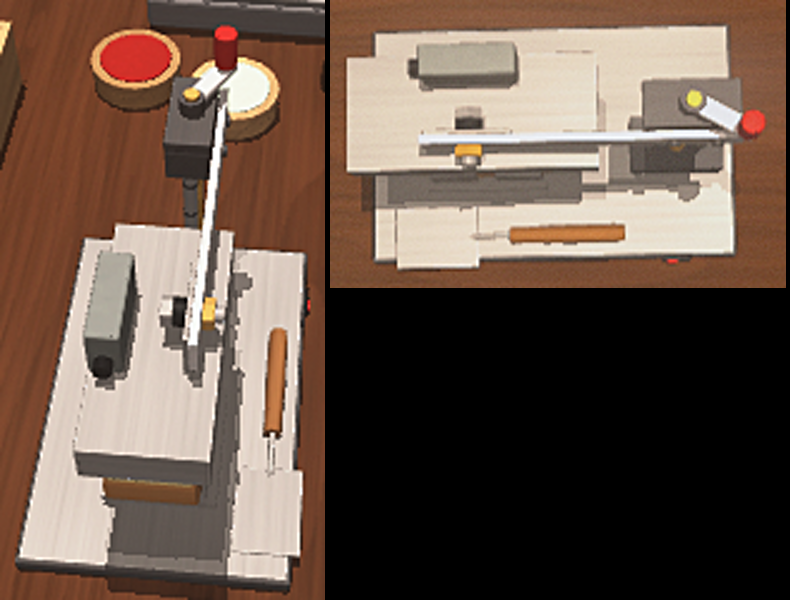

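```bash
python3 - <<'E'
from h import *
import pickle
s=pickle.load(open('side0.pkl','rb'));t=pickle.load(open('top0.pkl','rb'))
P=pts(s)
for u in (284,292,297,303,310):
    print(u,[(v,*P[v,u].round(0).astype(int),*s['img'][v,u]) for v in range(314,331)])
for n,d in (('side',s),('top',t)):
    P=pts(d)
    for nm,lo,hi in (('hood',217,230),('base',14,26)):
        m=(P[...,2]>lo)&(P[...,2]<hi)&(P[...,0]>380)&(P[...,0]<660)&(P[...,1]>-180)&(P[...,1]<300)
        k,l,st,_=cv2.connectedComponentsWithStats(m.astype(np.uint8)); i=1+st[1:,4].argmax()
        q=P[l==i]; print(n,nm,cv2.minAreaRect(q[:,:2].astype(np.float32)),np.median(q[:,2]))
# yaw: edges of base & bracket arm top in top view
P=pts(t)
m=(P[...,2]>271)&(P[...,2]<283)&(abs(P[...,0]-500)<12)&(P[...,1]>-60)&(P[...,1]<140)
q=P[m];print('bracket yaw',np.polyfit(q[:,1],q[:,0],1),q.min(0),q.max(0),np.median(q[:,2]))
# yellow hub
for n,d in (('side',s),('top',t)):
    P=pts(d);h=cv2.cvtColor(d['img'],cv2.COLOR_RGB2HSV)
    m=(h[...,0]>15)&(h[...,0]<35)&(h[...,1]>130)&(P[...,2]>290)&(P[...,2]<340)
    print(n,'hub',np.median(P[m],0),m.sum(),P[m].mean(0))
    m=(P[...,2]>284)&(P[...,2]<296)&(abs(P[...,0]-515)<60)&(abs(P[...,1]+90)<70)
    print('plate',P[m].min(0),P[m].max(0))
    m=(P[...,2]>240)&(P[...,2]<282)&(P[...,0]>506)&(P[...,0]<530)&(P[...,1]>80)&(P[...,1]<130)
    q=P[m];v,u=np.nonzero(m);print('bolt region');print([(a,b,*p.round(0).astype(int),*d['img'][b,a]) for a,b,p in zip(u,v,q)][::3])
    m=(P[...,2]>250)&(P[...,2]<285)&(P[...,0]>535)&(P[...,0]<600)&(P[...,1]>30)&(P[...,1]<160)
    print('box',P[m].min(0),P[m].max(0),np.median(P[m][:,2]))
E
```

```text
284 [(314, np.int64(548), np.int64(228), np.int64(214), np.uint8(92), np.uint8(83), np.uint8(78)), (315, np.int64(549), np.int64(227), np.int64(208), np.uint8(88), np.uint8(80), np.uint8(75)), (316, np.int64(549), np.int64(227), np.int64(204), np.uint8(88), np.uint8(80), np.uint8(75)), (317, np.int64(549), np.int64(227), np.int64(201), np.uint8(88), np.uint8(80), np.uint8(75)), (318, np.int64(549), np.int64(228), np.int64(197), np.uint8(90), np.uint8(82), np.uint8(77)), (319, np.int64(549), np.int64(228), np.int64(193), np.uint8(89), np.uint8(81), np.uint8(76)), (320, np.int64(430), np.int64(659), np.int64(1019), np.uint8(85), np.uint8(78), np.uint8(76)), (321, np.int64(550), np.int64(226), np.int64(181), np.uint8(100), np.uint8(89), np.uint8(78)), (322, np.int64(556), np.int64(206), np.int64(137), np.uint8(145), np.uint8(116), np.uint8(72)), (323, np.int64(556), np.int64(209), np.int64(140), np.uint8(120), np.uint8(76), np.uint8(44)), (324, np.int64(555), np.int64(213), np.int64(142), np.uint8(119), np.uint8(77), np.uint8(47)), (325, np.int64(555), np.int64(212), np.int64(136), np.u
[... 19096 characters left out ...]
79), np.int64(224), np.int64(507), np.int64(111), np.int64(270), np.uint8(221), np.uint8(198), np.uint8(178)), (np.int64(282), np.int64(224), np.int64(507), np.int64(104), np.int64(274), np.uint8(223), np.uint8(197), np.uint8(178)), (np.int64(285), np.int64(224), np.int64(507), np.int64(98), np.int64(271), np.uint8(224), np.uint8(200), np.uint8(182)), (np.int64(288), np.int64(224), np.int64(507), np.int64(91), np.int64(275), np.uint8(227), np.uint8(203), np.uint8(182)), (np.int64(291), np.int64(224), np.int64(506), np.int64(84), np.int64(275), np.uint8(226), np.uint8(209), np.uint8(186))]
box [557.87711047  60.77303739 250.39284843] [590.29128449 159.9849318  283.65343146] 274.05837570792573
```

>>> shift_gripper(rows={"x": [0,0,0,0,0],"y": [0,0,0,0,0],"z": [-40,-40,-40,-40,0],"rx": [0,0,0,0,0],"ry": [0,0,0,0,0],"rz": [0.1083,0.1083,0.1083,0.1083,0]}, finger_gap=46)

```text
t: 0.52
ee_pos: [263.9, -569.7, 410.4]
orientation: [3.129, -0.007, 0.009]
ft_force: [0.3, -0.2, 0.7]
width: 57.9
grasp_force: 0.0
```

```bash
cat > gap.py <<'E'
from h import *
Z=[]
for i in range(3):
    d=snap('side');P=pts(d);I=d['img'].astype(int)
    m=np.zeros((480,640),bool);m[316:332,278:314]=1
    m&=(P[...,2]>125)&(P[...,2]<155)&(P[...,1]<209.5)&(P[...,1]>195)&(I[...,0]-I[...,2]>50)&(I[...,1]>84)
    h=(abs(P[...,2]-223)<25)&(P[...,0]>525)&(P[...,0]<550)&(P[...,1]>140)&(P[...,1]<215)&(P[...,2]>190)
    Z.append([m.sum(),np.median(P[m][:,2]) if m.any() else 0,P[m][:,2].std() if m.any() else 0,np.median(P[h][:,2])])
print(np.round(Z,1).tolist())
P=pts(snap('top'));h=(abs(P[...,2]-210)<25)&(P[...,0]>520)&(P[...,0]<550)&(P[...,1]>140)&(P[...,1]<215);print('top hood',np.median(P[h][:,2]))
E
python3 gap.py; python3 -c "
from h import *
o=status.get_obs();print(o['orientation'],o['ee_pos'],o['t'])"
```

```text
[[41.0, 139.9, 1.5, 223.6], [42.0, 141.0, 1.4, 223.4], [42.0, 140.7, 1.6, 223.3]]
top hood 222.9760657712673
[-3.13915731e+00 -2.50131507e-03  1.62640103e-03] [ 262.41223116 -566.35699205  399.69087219] 0.7167
```

>>> shift_gripper(rows={"x": [20,20,20,20,20],"y": [-35,-35,-35,-35,-35],"z": [0,0,0,0,0],"rx": [0,0,0,0,0],"ry": [0,0,0,0,0],"rz": [0,0,0,0,0]})

```text
t: 1.13
ee_pos: [362.4, -389.7, 398.9]
orientation: [-3.138, -0.001, 0.004]
ft_force: [0.9, -0.7, 0.2]
width: 45.9
grasp_force: 0.0
```

>>> shift_gripper(rows={"x": [20,20,20,20,20],"y": [-35,-35,-35,-35,-35],"z": [0,0,0,0,0],"rx": [0,0,0,0,0],"ry": [0,0,0,0,0],"rz": [0,0,0,0,0]})

```text
t: 1.55
ee_pos: [462.2, -214.7, 399.2]
orientation: [-3.14, -0.002, 0.006]
ft_force: [2.1, -1.4, -0.3]
width: 46.1
grasp_force: 0.0
```

>>> shift_gripper(rows={"x": [20,19,0,0],"y": [-35,-34,0,0],"z": [0,0,0,0],"rx": [0,0,0,0],"ry": [0,0,0,0],"rz": [0,0,0,0]})

```text
t: 1.88
ee_pos: [501.4, -146.0, 399.1]
orientation: [-3.14, -0.008, 0.006]
ft_force: [0.3, -0.6, -0.6]
width: 46.0
grasp_force: 0.0
```

>>> shift_gripper(rows={"x": [0,0,0,0,0],"y": [1,0,0,0,0],"z": [30,25,13,0,0],"rx": [0,0,0,0,0],"ry": [0,0,0,0,0],"rz": [0,0,0,0,0]})

```text
t: 2.3
ee_pos: [500.3, -149.9, 332.2]
orientation: [-3.141, 0.001, 0.005]
ft_force: [-0.1, -0.7, 1.1]
width: 45.6
grasp_force: 0.0
```

>>> shift_gripper(rows={"x": [0,0,0,0,0],"y": [0,0,0,0,0],"z": [0,0,0,0,0],"rx": [0,0,0,0,0],"ry": [0,0,0,0,0],"rz": [0,0,0,0,0]}, finger_gap=0)

```text
t: 2.72
ee_pos: [501.9, -148.7, 334.2]
orientation: [-3.141, -0.001, -0.002]
ft_force: [0.6, 3.1, 3.1]
width: 21.4
grasp_force: 30.0
```

```bash
python3 - <<'E'
from h import *
import pickle
d=snap('side','g1.png');t=snap('top')
a=cv2.resize(d['img'][90:250,230:410],None,fx=2.2,fy=2.2);b=cv2.resize(t['img'][150:310,310:490],None,fx=2.2,fy=2.2)
cv2.imwrite('pics/g1.png',np.hstack([a,b])[:,:,::-1])
o=status.get_obs();print(o['ft_force'],o['ee_pos'],o['width'],o['grasp_force'],o['t'])
E
```

```text
[-0.89124277  3.49766479  5.76493074] [ 501.89042769 -148.71984068  334.19572464] 21.65721522558896 30.002359449863434 2.8167
```

View pics/g1.png

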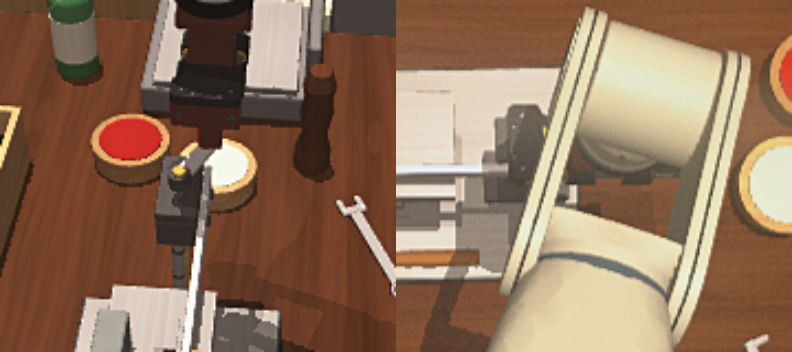

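>>> shift_gripper(rows={"x": [16.3,17.2,16.4,14.1,10.4],"y": [5.6,-0.3,-5,-9.9,-13.7],"z": [0,0,0,0,0],"rx": [0,0,0,0,0],"ry": [0,0,0,0,0],"rz": [0,0,0,0,0]})

```text
t: 3.23
ee_pos: [575.3, -125.0, 334.0]
orientation: [-3.14, -0.0, 0.005]
ft_force: [-13.0, 4.6, 10.8]
width: 21.4
grasp_force: 30.0
```

```bash
python3 -c "
from h import *
for i in range(3):
  snap('side');o=status.get_obs();print(o['ft_force'].round(1),o['ee_pos'].round(1),o['width'],o['grasp_force'])"
```

```text
[-6.4  7.6 10.5] [ 576.3 -122.6  334. ] 21.529301566451274 30.004992485046387
[-6.7  4.4  8.8] [ 575.9 -123.3  334. ] 21.371116977907533 30.00429332256317
[-5.6  4.9  8.3] [ 575.6 -123.8  334.1] 21.36879724740118 30.003966987133026
```

>>> shift_gripper(rows={"x": [5,0,-5.0,-9.9,-13.7],"y": [-16.3,-17.2,-16.4,-14.1,-10.4],"z": [-1,-1,0,0,0],"rx": [0,0,0,0,0],"ry": [0,0,0,0,0],"rz": [0,0,0,0,0]})

```text
t: 3.8
ee_pos: [551.8, -50.4, 334.5]
orientation: [3.141, 0.002, -0.001]
ft_force: [-0.7, -7.0, -5.4]
width: 21.2
grasp_force: 30.0
```

```bash
python3 -c "
from h import *
for i in range(2):
  snap('side');o=status.get_obs();print(o['ft_force'].round(1),o['ee_pos'].round(1),o['width'],o['grasp_force'])"
```

```text
[-3.4  4.3 -2.5] [548.8 -49.2 334.4] 21.710526723571473 29.99946266412735
[-0.8  2.9 -7.2] [549.7 -49.7 334.6] 21.18714621783615 29.99751091003418
```

>>> shift_gripper(rows={"x": [-16.3,-17.2,-16.4,-14.1,-10.4],"y": [-5.6,-0.3,5,9.9,13.7],"z": [0,0,0,0,0],"rx": [0,0,0,0,0],"ry": [0,0,0,0,0],"rz": [0,0,0,0,0]})

```text
t: 4.32
ee_pos: [477.0, -74.0, 334.6]
orientation: [-3.141, -0.003, -0.0]
ft_force: [10.8, -4.2, -13.6]
width: 21.9
grasp_force: 30.0
```

```bash
python3 -c "
from h import *
for i in range(2):
  snap('side');o=status.get_obs();print(o['ft_force'].round(1),o['ee_pos'].round(1),o['width'],o['grasp_force'])"
```

```text
[ 0.1 -3.2 -9.5] [476.2 -76.2 334.6] 21.642366641669327 29.995643198490143
[ 0.2 -3.3 -8.7] [476.4 -75.6 334.6] 21.537950438297415 29.99743938446045
```

>>> shift_gripper(rows={"x": [-5.6,0,5,9.9,13.7],"y": [16.3,17.2,16.4,14.1,10.4],"z": [1,0,0,0,0],"rx": [0,0,0,0,0],"ry": [0,0,0,0,0],"rz": [0,0,0,0,0]})

```text
t: 4.83
ee_pos: [501.0, -148.5, 334.4]
orientation: [-3.139, 0.001, -0.0]
ft_force: [3.7, 13.3, -4.4]
width: 21.4
grasp_force: 30.0
```

```bash
python3 gap.py; python3 -c "
from h import *
o=status.get_obs();print(o['ft_force'].round(1),o['ee_pos'].round(1),o['width'],o['t'])"
```

```text
[[0.0, 0.0, 0.0, 213.3], [0.0, 0.0, 0.0, 213.5], [0.0, 0.0, 0.0, 213.4]]
top hood 212.84189597991937
[ 3.2  0.8 -3.5] [ 501.8 -148.6  334.4] 20.94929150482217 5.0333
```

>>> shift_gripper(rows={"x": [16.3,17.2,16.4,14.1,10.4],"y": [5.6,-0.3,-5,-9.9,-13.7],"z": [0,0,0,0,0],"rx": [0,0,0,0,0],"ry": [0,0,0,0,0],"rz": [0,0,0,0,0]})

```text
t: 5.45
ee_pos: [575.2, -124.6, 334.3]
orientation: [3.141, -0.0, -0.004]
ft_force: [-8.7, 2.1, -0.1]
width: 21.6
grasp_force: 30.0
```

>>> shift_gripper(rows={"x": [5.3,0,-5.0,-9.9,-13.7],"y": [-16.3,-17.2,-16.4,-14.1,-10.4],"z": [0,0,0,0,0],"rx": [0,0,0,0,0],"ry": [0,0,0,0,0],"rz": [0,0,0,0,0]})

```text
t: 5.87
ee_pos: [551.4, -50.0, 334.4]
orientation: [3.139, 0.003, -0.001]
ft_force: [-4.1, -10.4, -1.6]
width: 21.5
grasp_force: 30.0
```

>>> shift_gripper(rows={"x": [-16.3,-17.2,-16.4,-14.1,-10.4],"y": [-5.6,-0.3,5,9.9,13.7],"z": [0,0,0,0,0],"rx": [0,0,0,0,0],"ry": [0,0,0,0,0],"rz": [0,0,0,0,0]})

```text
t: 6.28
ee_pos: [477.3, -73.0, 334.5]
orientation: [3.141, 0.003, 0.005]
ft_force: [12.9, -4.4, -11.0]
width: 21.4
grasp_force: 30.0
```

>>> shift_gripper(rows={"x": [-5.6,0,5,9.9,13.7],"y": [16.3,17.2,16.4,14.1,10.4],"z": [0,0,0,0,0],"rx": [0,0,0,0,0],"ry": [0,0,0,0,0],"rz": [0,0,0,0,0]})

```text
t: 6.7
ee_pos: [499.6, -147.6, 334.4]
orientation: [-3.141, -0.0, 0.001]
ft_force: [1.4, 8.0, -4.0]
width: 21.7
grasp_force: 30.0
```

>>> shift_gripper(rows={"x": [16.3,0,0],"y": [5.6,0,0],"z": [0,0,0],"rx": [0,0,0],"ry": [0,0,0],"rz": [0,0,0]})

```text
t: 6.95
ee_pos: [517.3, -153.4, 334.5]
orientation: [3.14, 0.002, 0.002]
ft_force: [1.6, -3.5, -2.8]
width: 21.4
grasp_force: 30.0
```

```bash
python3 gap.py; python3 -c "
from h import *
o=status.get_obs();print(o['ft_force'].round(1),o['ee_pos'].round(1),o['width'],o['t'])"
```

```text
[[0.0, 0.0, 0.0, 202.9], [0.0, 0.0, 0.0, 202.9], [0.0, 0.0, 0.0, 203.0]]
top hood 202.10291955582676
[ 1.3 -4.5 -4.6] [ 516.3 -153.2  334.5] 21.644850678028327 7.15
```

>>> shift_gripper(rows={"x": [0,0,0],"y": [0,0,0],"z": [0,0,0],"rx": [0,0,0],"ry": [0,0,0],"rz": [0,0,0]}, finger_gap=46)

```text
t: 7.4
ee_pos: [516.6, -152.8, 334.8]
orientation: [-3.141, -0.001, -0.0]
ft_force: [0.7, 1.4, 0.1]
width: 37.7
grasp_force: 0.0
```

>>> shift_gripper(rows={"x": [0,0,0],"y": [0,0,0],"z": [-30,-35,0],"rx": [0,0,0],"ry": [0,0,0],"rz": [0,0,0]})

```text
t: 7.65
ee_pos: [519.2, -153.8, 406.0]
orientation: [3.139, 0.001, 0.015]
ft_force: [0.9, -0.3, 0.2]
width: 46.0
grasp_force: 0.0
```

```bash
python3 - <<'E'
from h import *
import pickle
for n in ('side','top'):
    d=pickle.load(open(n+'0.pkl','rb'));P=pts(d)
    m=(P[...,2]>235)&(P[...,2]<285)&(P[...,0]>511)&(P[...,0]<545)&(P[...,1]>70)&(P[...,1]<140)
    q=P[m];I=d['img'][m].astype(int).mean(1)
    b=q[(q[:,0]>519)]
    print(n,len(b),b.min(0).round(1),b.max(0).round(1),np.percentile(b,[3,50,97],axis=0).round(1).tolist())
    if n=='side':print([(x,round(I[abs(q[:,0]-x)<1].mean())) for x in range(512,536)])
    m=(P[...,2]>262)&(P[...,2]<282)&(P[...,0]>550)&(P[...,0]<600)&(P[...,1]>70)&(P[...,1]<140)
    print('box near face',np.percentile(P[m][:,0],[1,99]))
    m=(P[...,2]>268)&(P[...,2]<282)&(P[...,0]>485)&(P[...,0]<520)&((abs(P[...,1]-60)<15))
    print('bracket',np.percentile(P[m][:,0],[1,99]))
d=snap('side')
cv2.imwrite('pics/r1.png',cv2.resize(d['img'][90:370,220:420],None,fx=2.1,fy=2.1)[:,:,::-1])
P=pts(d);h=cv2.cvtColor(d['img'],cv2.COLOR_RGB2HSV)
E
```

```text
side 80 [519.1  96.6 251.1] [532.1 120.9 272.1] [[519.8, 97.6, 251.9], [525.7, 113.6, 265.4], [531.3, 120.4, 270.7]]<stdin>:9: RuntimeWarning: Mean of empty slice.
  ret = ret.dtype.type(ret / rcount)
Traceback (most recent call last):
ValueError: cannot convert float NaN to integer
```

```bash

python3 - <<'E'
from h import *
import pickle
for n in ('side','top'):
    d=pickle.load(open(n+'0.pkl','rb'));P=pts(d)
    m=(P[...,2]>235)&(P[...,2]<285)&(P[...,0]>519)&(P[...,0]<545)&(P[...,1]>70)&(P[...,1]<140)
    b=P[m];print(n,len(b),b.min(0).round(1),b.max(0).round(1),np.percentile(b,[3,50,97],axis=0).round(1).tolist())
    m=(P[...,2]>262)&(P[...,2]<282)&(P[...,0]>550)&(P[...,0]<600)&(P[...,1]>70)&(P[...,1]<140)
    print('box near face',np.percentile(P[m][:,0],[1,99]))
    m=(P[...,2]>268)&(P[...,2]<282)&(P[...,0]>485)&(P[...,0]<520)&((abs(P[...,1]-60)<15))
    print('bracket',np.percentile(P[m][:,0],[1,99]))
d=snap('side')
cv2.imwrite('pics/r1.png',cv2.resize(d['img'][90:370,220:420],None,fx=2.1,fy=2.1)[:,:,::-1])
o=status.get_obs();print(o['ee_pos'])
E
```

```text
side 80 [519.1  96.6 251.1] [532.1 120.9 272.1] [[519.8, 97.6, 251.9], [525.7, 113.6, 265.4], [531.3, 120.4, 270.7]]
box near face [559.67556307 589.46573886]
bracket [497.5736082  509.66113196]
top 62 [519.   93.6 259.3] [531.1 116.2 272.4] [[519.1, 94.0, 260.7], [525.3, 104.3, 266.2], [530.7, 116.0, 271.2]]
box near face [558.41095718 587.51934979]
bracket [496.05023528 509.17689094]
[ 518.38450274 -153.54254091  403.31810227]
```

View pics/r1.png

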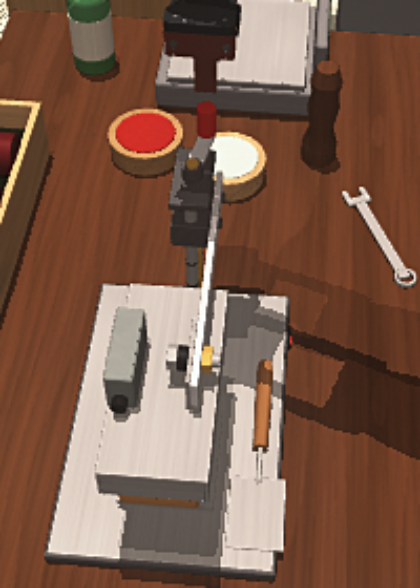

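>>> shift_gripper(rows={"x": [2,2,2,2,2],"y": [-37,-37,-37,-37,-37],"z": [0,0,0,0,0],"rx": [0,0,0,0,0],"ry": [0,0,0,0,0],"rz": [0,0,0,0,0]}, finger_gap=60)

```text
t: 8.12
ee_pos: [526.0, 33.4, 398.7]
orientation: [-3.141, -0.0, 0.002]
ft_force: [0.5, 0.8, 0.8]
width: 59.9
grasp_force: 0.0
```

>>> shift_gripper(rows={"x": [1,0,0,0,0],"y": [-37,-37,0,0,0],"z": [20,30,30,0,0],"rx": [0,0,0,0,0],"ry": [0,0,0,0,0],"rz": [0,0,0,0,0]})

```text
t: 8.53
ee_pos: [526.4, 100.8, 321.9]
orientation: [3.141, 0.002, -0.007]
ft_force: [-0.8, -0.3, 0.3]
width: 60.1
grasp_force: 0.0
```

```bash
python3 - <<'E'
from h import *
for i in range(3): snap('side');o=status.get_obs();print(o['ft_force'].round(1),o['ee_pos'].round(1),o['orientation'].round(3),o['width'],o['t'])
E
```

```text
[-0.  -0.   0.7] [527.6 100.4 323.6] [ 3.141e+00  1.000e-03 -1.000e-03] 59.90583784191886 8.5833
[0.3 0.1 0.2] [528.3 100.1 324.6] [-3.141e+00  0.000e+00 -2.000e-03] 59.72452391679099 8.6333
[-0.5 -0.4  0.6] [528.6 100.  325.1] [-3.141e+00  1.000e-03 -4.000e-03] 60.178618252339845 8.6833
```

>>> shift_gripper(rows={"x": [0.5,0,0,0,0],"y": [-6,0,0,0,0],"z": [15,20,10,0,0],"rx": [0,0,0,0,0],"ry": [0,0,0,0,0],"rz": [0,0,0,0,0]})

```text
t: 9.1
ee_pos: [528.6, 106.1, 279.1]
orientation: [-3.142, 0.001, -0.001]
ft_force: [0.1, -1.1, -0.1]
width: 60.1
grasp_force: 0.0
```

```bash
python3 - <<'E'
from h import *
d=snap('side');t=snap('top')
a=cv2.resize(d['img'][190:310,250:390],None,fx=2.8,fy=2.8,interpolation=cv2.INTER_CUBIC);b=cv2.resize(t['img'][170:290,210:350],None,fx=2.8,fy=2.8,interpolation=cv2.INTER_CUBIC)
cv2.imwrite('pics/b1.png',np.hstack([a,b])[:,:,::-1])
for i in range(2): snap('side');o=status.get_obs();print(o['ft_force'].round(1),o['ee_pos'].round(1),o['orientation'].round(3),o['width'],o['t'])
E
```

```text
[-0.7 -1.   0.2] [529.  106.5 279.7] [-3.141e+00 -0.000e+00 -3.000e-03] 60.02095350097113 9.25
[ 0.6  0.5 -0.7] [528.9 106.6 279.5] [-3.141e+00 -0.000e+00 -3.000e-03] 60.012897268678145 9.3
```

View pics/b1.png

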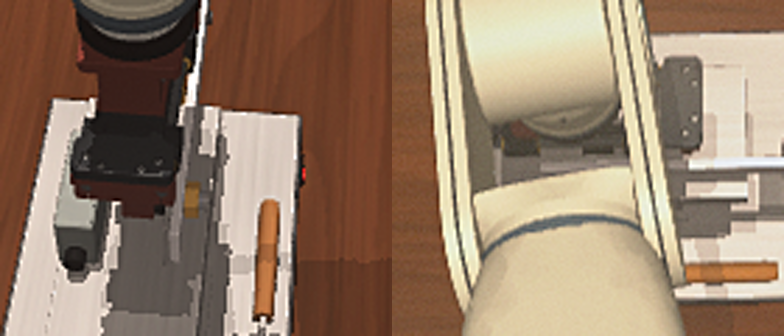

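>>> shift_gripper(rows={"x": [0,0,0,0,0],"y": [0,0,0,0,0],"z": [12,12,11,8,0],"rx": [0,0,0,0,0],"ry": [0,0,0,0,0],"rz": [0,0,0,0,0]})

```text
t: 9.72
ee_pos: [527.4, 106.5, 233.9]
orientation: [3.141, 0.001, -0.004]
ft_force: [0.7, -0.2, 0.6]
width: 59.9
grasp_force: 0.0
```

```bash
python3 - <<'E'
from h import *
for i in range(3): snap('side');o=status.get_obs();print(o['ft_force'].round(1),o['ee_pos'].round(1),o['width'],o['t'])
E
```

```text
[ 0.4 -0.5  0.7] [527.8 106.6 234.7] 59.9179049875784 9.7667
[ 0.3 -0.6  1. ] [528.3 106.7 235.3] 60.03467459394315 9.8167
[ 0.6 -0.4 -0.4] [528.5 106.7 235.7] 60.08458129952591 9.8667
```

>>> shift_gripper(rows={"x": [0,0,0,0,0],"y": [0,0,0,0,0],"z": [0,0,0,0,0],"rx": [0,0,0,0,0],"ry": [0,0,0,0,0],"rz": [0,0,0,0,0]}, finger_gap=0)

```text
t: 10.28
ee_pos: [528.3, 106.7, 235.5]
orientation: [-3.142, -0.001, -0.001]
ft_force: [0.3, -0.6, 0.1]
width: 30.5
grasp_force: 0.0
```

>>> shift_gripper(rows={"x": [0,0,0],"y": [0,0,0],"z": [0,0,0],"rx": [0,0,0],"ry": [0,0,0],"rz": [0,0,0]})

```text
t: 10.53
ee_pos: [528.3, 105.8, 235.4]
orientation: [3.14, 0.002, 0.0]
ft_force: [-0.0, -4.9, 1.5]
width: 24.7
grasp_force: 30.0
```

```bash
python3 - <<'E'
from h import *
for i in range(3): snap('side');o=status.get_obs();print(o['ft_force'].round(1),o['moment'].round(2),o['ee_pos'].round(1),o['width'],o['grasp_force'],o['t'])
E
python3 gap.py
```

```text
[ 0.  -6.   1.4] [-0.84  0.03  0.01] [528.2 105.8 235.4] 25.095008950227797 30.001673663500696 10.5833
[ 0.4 -5.9  1.7] [-0.77 -0.01  0.1 ] [528.3 105.8 235.5] 24.884507967044538 30.001702629961073 10.6333
[-0.6 -5.2  1.8] [-0.77  0.04  0.07] [528.2 105.8 235.5] 24.903697038165124 30.001748751383275 10.6833
[[0.0, 0.0, 0.0, 203.0], [0.0, 0.0, 0.0, 202.8], [0.0, 0.0, 0.0, 203.0]]
top hood 201.9492703247442
```

>>> shift_gripper(rows={"x": [0,0,0,0],"y": [1.5,0,0,0],"z": [0,0,0,0],"rx": [0,0,0,0],"ry": [0,0,0,0],"rz": [0,0,0,0]})

```text
t: 11.22
ee_pos: [528.2, 105.7, 235.4]
orientation: [-3.141, -0.001, -0.0]
ft_force: [-1.2, 3.4, 1.2]
width: 24.7
grasp_force: 30.0
```

```bash
cat > st.py <<'E'
from h import *
W=[]
for i in range(6): snap('side');o=status.get_obs();W.append(np.r_[o['ft_force'],o['moment'],o['ee_pos'],o['width'],o['grasp_force']])
print(np.mean(W,0).round(2),o['t'],o['orientation'])
E
python3 st.py
```

```text
[-1.0000e+00  5.0300e+00  1.5000e+00  8.7000e-01  1.1000e-01  4.0000e-02
  5.2826e+02  1.0568e+02  2.3545e+02  2.4770e+01  3.0000e+01] 11.5167 [-3.14083586e+00 -1.00812495e-03 -3.71798141e-04]
```

>>> shift_gripper(rows={"x": [0,0,0],"y": [-0.8,0,0],"z": [0,0,0],"rx": [0,0,0],"ry": [0,0,0],"rz": [0,0,0]}, finger_gap=36)

```text
t: 11.77
ee_pos: [528.1, 105.6, 235.2]
orientation: [3.141, 0.001, -0.001]
ft_force: [0.0, -0.1, 0.5]
width: 35.6
grasp_force: 0.0
```

>>> shift_gripper(rows={"x": [5,0,0],"y": [0,0,0],"z": [0,0,0],"rx": [0,0,0],"ry": [0,0,0],"rz": [0,0,0]})

```text
t: 12.02
ee_pos: [533.6, 105.8, 235.3]
orientation: [3.141, 0.001, 0.0]
ft_force: [0.8, -0.6, -0.3]
width: 36.0
grasp_force: 0.0
```

>>> shift_gripper(rows={"x": [0,0,0,0,0],"y": [0,0,0,0,0],"z": [0,0,0,0,0],"rx": [0,0,0,0,0],"ry": [0,0,0,0,0],"rz": [0,0,0,0,0]}, finger_gap=0)

```text
t: 12.43
ee_pos: [533.2, 105.8, 235.3]
orientation: [3.141, 0.001, -0.0]
ft_force: [0.3, -0.7, -0.6]
width: 24.0
grasp_force: 30.5
```

```bash
python3 st.py
```

```text
[ 6.6000e-01 -2.1200e+00 -1.5600e+00 -2.7000e-01 -9.0000e-02  5.0000e-02
  5.3316e+02  1.0583e+02  2.3527e+02  2.4270e+01  3.0440e+01] 12.7333 [ 3.14134620e+00  1.03513605e-03 -1.74796909e-04]
```

>>> shift_gripper(rows={"x": [0,0,0,0,0],"y": [0,0,0,0,0],"z": [0,0,0,0,0],"rx": [0,0,0,0,0],"ry": [0,0,0,0,0],"rz": [0,0,0,0,0]})

```text
t: 13.15
ee_pos: [533.1, 105.8, 235.3]
orientation: [3.141, 0.001, -0.0]
ft_force: [0.4, -3.8, -1.4]
width: 24.1
grasp_force: 30.4
```

```bash
python3 gap.py; python3 st.py; python3 - <<'E'
from h import *
d=snap('side');cv2.imwrite('pics/f.png',cv2.resize(d['img'][90:370,220:420],None,fx=2.1,fy=2.1)[:,:,::-1])
E
```

```text
[[0.0, 0.0, 0.0, 203.0], [0.0, 0.0, 0.0, 203.2], [0.0, 0.0, 0.0, 203.0]]
top hood 202.30837446311696
[ 7.4000e-01 -4.0800e+00 -1.7600e+00 -6.5000e-01 -1.3000e-01  6.0000e-02
  5.3316e+02  1.0587e+02  2.3528e+02  2.4110e+01  3.0380e+01] 13.65 [ 3.14136825e+00  1.02506467e-03 -1.36981399e-04]
```

View pics/f.png

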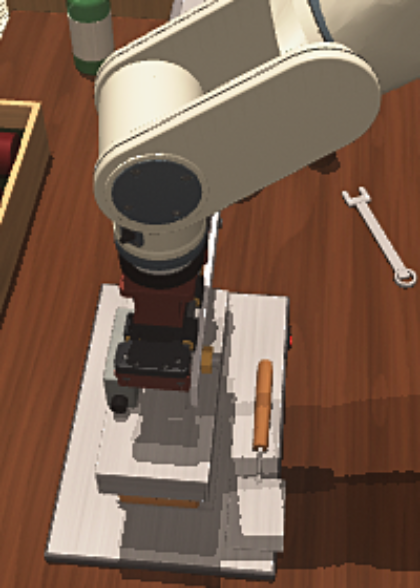

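```bash
python3 -c "
from workcell import ticket
print(ticket.close_job())"
```

```text
the job is handed in; nothing more can be done
None
```

Job handed in: I wound the hood down to about 20 mm above the cheese (20.4 mm measured) and let go of the crank, and the gripper is holding the bolt head at 30 N.

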